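Tighten the casting mould's crown nut and lock it with the bar

ROBOT

A 7-joint arm with a two-finger parallel gripper is mounted at the origin on the work surface. World frame = base frame: x ahead of the robot, y to its left, z up, the work surface at z = 0. Lengths are in mm, angles in rad, forces in N, time in s.
With the tool pointing down it reaches from about 350 to 900 mm from the base axis. Payload 19.9 kg.
Tool frame: the origin (TCP) lies on the centre line of the jaws, within the pads' length; the fingertips stand 14 mm ahead of it and the grasp point (between the pads) lies 5 mm behind it (ctrl.finger_overhang is the z of the fingertips in the tool frame, in mm); z points along the fingers, y is the direction in which the jaws open and shut (so a half turn about z gives the same grasp; the last joint's range is limited). The gripper opens to 94 mm and grips with 3 to 60 N. Pads are 16 mm wide; open, the fingers measure 119 mm over their backs; the gripper's body (75 mm by 177 mm) begins 78 mm behind the grasp point.
Start: joints at [1.123, 0.417, -0.01, 1.614, 0.005, 1.111, -0.053], TCP at [246.714, -574.223, 219.425] pointing down, gripper open.
Joint ranges: [-2.81, 2.81], [-0.39, 2.02], [-1.27, 1.25], [0.06, 2.57], [-1.19, 4.33], [0.19, 2], [-2.82, 2.82]. Speed limits (rad/s): [1.89, 1.89, 2.39, 2.39, 3.01, 3.01, 3.01].

INTERFACE

Orientations are given as a unit quaternion [w, x, y, z].
In Python, from plant import ctrl gives the robot as it stands.
- The arm moves only by the tool carry_out, never from a script. Its argument "plan" is a list that holds one entry, the list of rows, each a list of 7 numbers: the shift along the tool's x, y, z in cm, then the turn, a rotation vector about the tool's x, y, z in rad, then the finger opening in cm, from 0 to 9.4. A call has 1 to 8 rows; each row shifts and turns the commanded pose from where the row before left it, along the tool's axes as they then stand; what a row does not reach is not made up. A row lasts 1/10 s, in which the tool goes at most 50 mm and 8.59 degrees, less where a joint would pass 70% of its speed; a pose out of reach is approached as far as the arm can. A call with a gripper value outside its range is refused whole. The fingers move at their own pace and stop on an object; the grip force is fixed at half the most. Time passes only in rows, so rows that do not move let the fingers close. It gives the time, the measured TCP pose, the force and the opening at its end, in the units of the state.
- ctrl.get_state(): the state, without advancing time (a new reading comes with each control period).
- ctrl.read_camera(name): name is "side" or "top" or "wrist"; returns a dict with "color" (480x640x3 uint8, blue, green, red), "z_map" (480x640 float32, mm along the optical axis (not along the pixel's ray), 0 where there is no reading), "fx", "fy", "cx", "cy" (pixels), "rvec" (rotation vector, rad) and "tvec" (3), from world to camera coordinates, as OpenCV has them. Camera axes: x right, y down, z forward; pixel columns grow to the right and rows downward; lengths in mm; the calibration is good to about 2 mm. A picture is of the moment at which its call begins.
- ctrl.hand_in(): hands the job in, once; it reports no verdict.
The state is a dict: "t": time; "joint_pos": joint angles; "dq": joint speeds; "joint_efforts": joint torques, N m; "tcp_pos": TCP position; "ee_rot": TCP orientation; "ft_force": force on the tool from outside, world axes, zero at the start; "torque": the same for the moment, N m; "width": finger opening in mm.
Only numpy, scipy, OpenCV 4.12 (cv2) and the standard library are available. Lean on these libraries where they do the work, as an engineer would, in place of code of your own. Each camera call takes 0.05 s, during which the arm holds its last target.

TASK

Screw the crown nut down (clockwise from above, by its handle arms) until you feel it bite and tighten on the mould's pad, then carry on, clearly past the bite, but only to the next place where one of its slots lines up with the keeper fork; tightening further cracks the plaster. Then gently lay the locking bar, tab up, through that slot and the keeper fork so that it rests on the floor of both, and leave everything else where it is.

Things in the scene. Friction and masses are not known exactly. Their poses are not given: they have to be found in the camera images.
- clamp: Dark steel casting clamp fixed to the bench: base plate 227 x 120 x 10 mm. Origin on the bench under the nut's axis; x points level from that axis to the keeper fork, z up. The fork stands at x = 122 mm, 50 mm wide, 20 mm thick along x; its open-topped slot runs along x, 14 mm wide and 14 mm deep, cheeks ending 110.7 mm above the bench.
- keeper_slot (a point): Centre of the floor of the keeper fork's slot, 122 mm from the nut's axis and 96.7 mm above the bench; axes as the clamp's.
- mould: White plaster mould, a block 96 x 104 x 50 mm on the clamp's base. Origin at the centre of its underside. On it, under the nut, lie a rubber pad (60 mm across) and a loose steel washer (54 mm across, 6 mm thick). How high the pad stands varies by 5.5 mm and is not measured: the nut first bites after 0.7 to 5.2 rad of turning from the start.
- stud: Fixed vertical stud through mould and nut; origin on the bench on its axis. Turning the nut takes about 0.05 N m before the bite; past it the pad acts as a spring: each further sixth of a turn adds about 33 N of clamping force and 0.45 N m of turning moment (7 N at an arm, 65 mm out). Wanted at the end: 10 to 60 N (0.3 to 1.8 sixths past the bite); over 70 N cracks the plaster.
- nut_crown (a point): Aluminium crown nut: hexagon 50 mm across flats, 26 mm high, underside 75 mm above the bench at the start. Point: on the axis on top of the hexagon, the floor of the slots; z up, x along a slot. Six lugs 12 mm high on the corners leave three crossing slots, 14 mm wide, 60 degrees apart. Clockwise from above it goes down 8 mm a turn; stays where left.
- nut_arm (a point): A point 65 mm from the axis on one of the nut's two opposite handle arms, flat upright paddles that stick out over opposite corners of the hexagon, at +30 and -150 degrees from the nut's x (half-way between slots), to 80 mm from the axis; 10 mm wide, 22 mm high, the point at mid-height, 7 mm below the floor of the slots; axes as the nut's. Push an arm sideways to turn the nut.
- bar_tab (a point): Loose steel locking bar, 185 mm long (x), 10 mm wide (y), 8 mm thick, about 0.14 kg, lying on the bench, with an upright grip tab in its middle: 34 mm long, 10 mm thick, rising 20 mm above the bar. The point is in the tab, 18 mm above the bar's underside, 10 mm below the tab's top; z up; both ends alike.
- bar_foot (a point): Middle of the locking bar's underside. Laid in place it is about 58 mm from the nut's axis on the line to the keeper (43 to 68 mm will do), the bar lying on the floors of the nut's slot and the keeper's slot; these may differ by up to 4 mm in height, so the bar may lie tilted by 2 degrees.
- jar: bystander: closed glass jar, 60 mm across, 75 mm high; origin at the centre of its underside
- bowl: bystander: terracotta bowl, 90 mm across, 40 mm high; origin at the centre of its underside
- mug: bystander: blue mug, 76 mm across, 85 mm high; origin at the centre of its underside
- brush: bystander: brush lying on the bench, handle to its -x
- spatula: bystander: spatula lying on the bench, handle to its -x
- guide_stick: bystander: flat wooden guide stick, 240 x 30 x 9 mm, lying on the bench
- mould_half: bystander: plaster mould half, 80 x 70 x 35 mm; origin at the centre of its underside

How it is judged (in metres and radians):
On the way:
1. the nut is screwed down until it is snug on the pad (10 N or more of clamping force) (contact force between mould and anything else above 10 N), for 0.3 s.
At the end, for the whole second after the job is handed in: Mould clamped with 10 to 60 N; bar at rest, tab up (within 3.4 deg), less than 3.5 mm off the floors of a nut slot and the keeper's slot at its middle, which is 41 to 70 mm from the nut's axis and within 5 mm of the line to the keeper; parallel to it within 5 deg (contact force between mould and anything else between 10 and 60 N and x of bar_tab in the frame of clamp between 0.041 and 0.07 m and y of bar_tab in the frame of clamp between -0.005 and 0.005 m and angle between the x axis of bar_tab and the x axis of clamp, either way round below 0.09 rad and angle between bar_tab's own z axis and vertical below 0.06 rad and z of bar_tab in the frame of nut_crown between 0.014 and 0.0215 m and z of bar_tab in the frame of keeper_slot below 0.0215 m and linear speed of bar below 0.01 m/s); the robot touches nothing.
It fails at once if the nut is over-tightened (more than 70 N on the mould): the plaster cracks (contact force between mould and anything else above 70 N).
It fails at once if the bar is forced down on the clamp (more than 35 N) (contact force between bar and clamp above 35 N or contact force between bar and stud above 35 N).
It fails at once if a bystander is moved more than 20 mm (distance of any of jar, bowl, mug, brush, spatula, guide_stick, mould_half from where it was at the start of the episode above 0.02 m).
It also fails if it takes over 67 s, if anything falls off the work surface, if the arm or the gripper's body presses on something with over 40 N, if the wrist force passes 120 N, or if a joint passes its speed limit or range.

## Working session

There is one attempt and no reset: what is moved stays moved. The work goes in short steps, Python scripts to look and compute and a tool call to move; the robot and the scene stay as the last step left them, time stands still between calls to the robot, and variables do not carry over. Pictures are saved under pics/ and viewed, and the job is handed in when it is done.

Besides the shell and the picture viewer there is one more tool, called after "Call:" in YAML: its name, and indented under it one key for each argument. carry_out: Moves the arm, as the interface text tells. Its arguments: {"type":"object","properties":{"plan":{"type":"array","items":{"type":"array","items":{"type":"array","items":{"type":"number"}}}}},"required":["plan"]}

```bash
ls; mkdir -p pics
python3 - <<'E'
from plant import ctrl
import cv2
print(ctrl.get_state())
for n in ("side","top","wrist"):
    c=ctrl.read_camera(n); cv2.imwrite(f"pics/{n}0.png",c["color"]); print(n,c["fx"],c["cx"],c["cy"],c["rvec"],c["tvec"])
print(ctrl.finger_overhang)
E
```

```text
pics
{'t': 0.0, 'joint_pos': array([ 1.12351589,  0.41799319, -0.01031772,  1.614148  ,  0.00470731,
        1.1107041 , -0.05298267]), 'dq': array([ 7.67917324e-05,  5.65352114e-04, -2.03593090e-04,  2.95413757e-04,
       -1.31223330e-03, -1.03354142e-03,  4.48275115e-04]), 'joint_efforts': array([ 1.03446808e-03, -8.51245594e+01,  6.39353078e-01, -4.25979066e+01,
       -4.88616899e-02,  1.88598811e-02,  1.43940824e-04]), 'tcp_pos': array([ 246.56674078, -573.92486794,  218.82422258]), 'ee_rot': array([-5.90839522e-04,  9.79483853e-01,  2.01521721e-01, -1.68560555e-04]), 'ft_force': array([ 1.1086838 ,  0.00998526, -0.53296409]), 'torque': array([-0.02766997,  0.03572023, -0.00029971]), 'width': 93.80918071551123}
side 465.2442997659389 321.8332844701511 239.16000103596593 [ 0.18785986 -2.83932999  1.16967352] [ 550.80623984  132.93636277 1075.25559933]
top 433.696296188885 329.061289517513 234.60625813309642 [ 2.12310205 -2.12837273  0.20244543] [ -24.99745421  546.3247332  1201.00140033]
wrist 404.3729053340509 313.7344595059409 240.12448350310873 [-2.4128144   1.5902037   0.23446607] [-624.09359016  -29.8964434   391.88342444]
14.0
```

View pics/top0.png

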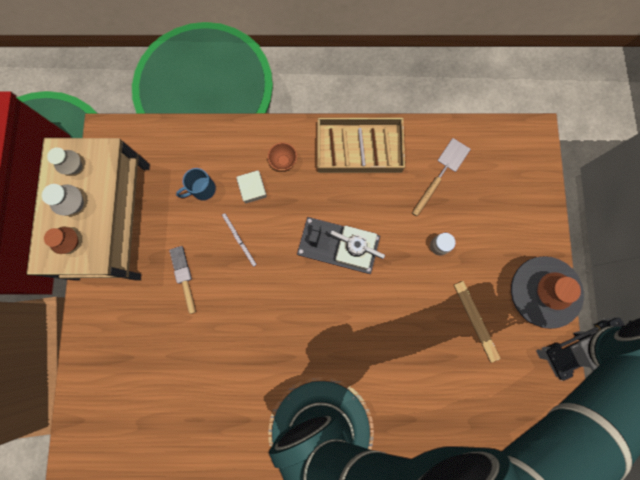

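View pics/side0.png

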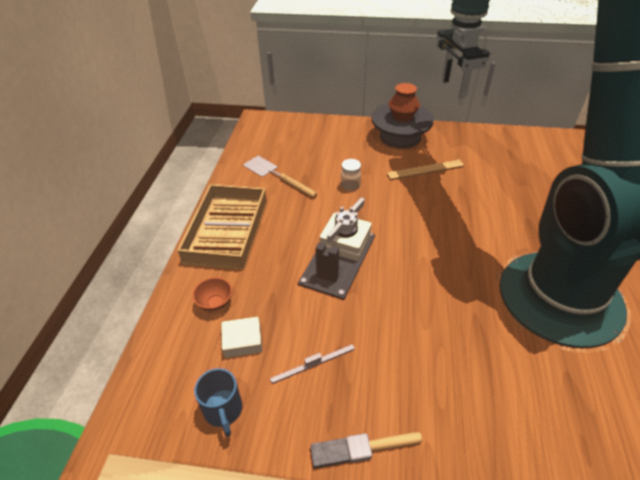

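View pics/wrist0.png

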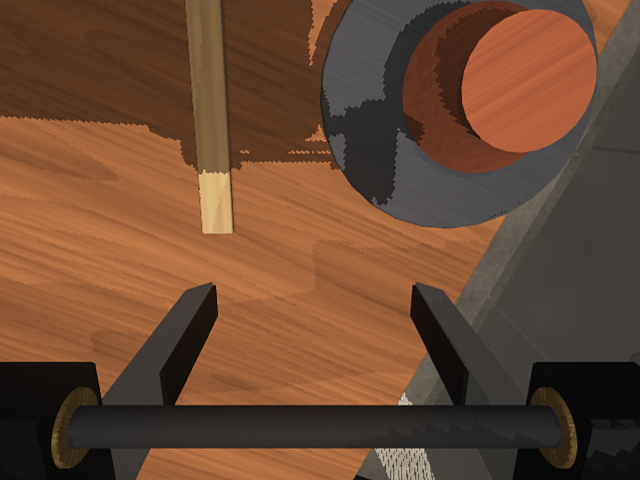

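The top view shows the clamp at about (340,245), with the nut at (357,243) and the fork at (314,232). The bar runs from (224,215) to (254,264), with its tab near (239,240). The wrist view shows only the guide stick. Next I'll turn these pixels into positions.

```bash
cat > h.py <<'E'
import numpy as np, cv2
from scipy.spatial.transform import Rotation as R
from plant import ctrl
def cam(n,save=None):
    c=ctrl.read_camera(n)
    if save: cv2.imwrite(f"pics/{save}.png",c["color"])
    return c
def cloud(c):
    z=c["z_map"].astype(float); v,u=np.mgrid[0:480,0:640]
    p=np.stack([(u-c["cx"])/c["fx"]*z,(v-c["cy"])/c["fy"]*z,z],-1)
    Rm=cv2.Rodrigues(np.array(c["rvec"],float))[0]
    w=(p-np.array(c["tvec"]).ravel())@Rm
    w[z<=0]=np.nan
    return w
def onplane(c,u,v,h):
    Rm=cv2.Rodrigues(np.array(c["rvec"],float))[0]; o=-Rm.T@np.array(c["tvec"]).ravel()
    d=Rm.T@np.array([(u-c["cx"])/c["fx"],(v-c["cy"])/c["fy"],1]); return o+d*(h-o[2])/d[2]
def rot():
    q=ctrl.get_state()["ee_rot"]; return R.from_quat([q[1],q[2],q[3],q[0]])
def pose():
    s=ctrl.get_state(); r=rot().as_matrix()
    print("t",round(s["t"],2),"tcp",s["tcp_pos"].round(1),"xdir deg",round(np.degrees(np.arctan2(r[1,0],r[0,0])),1),"z",r[:,2].round(3),"F",s["ft_force"].round(1),"T",s["torque"].round(2),"w",round(s["width"],1),"q",s["joint_pos"].round(2))
def totool(p,yaw=None):
    """cm shift in tool axes to bring tcp to p (mm) ; yaw: dir of tool x in world, deg"""
    s=ctrl.get_state(); r=rot().as_matrix(); d=r.T@(np.array(p)-s["tcp_pos"])/10
    print("shift cm",d.round(2))
    if yaw is not None:
        y=np.radians(yaw); T=np.array([[np.cos(y),np.sin(y),0],[np.sin(y),-np.cos(y),0],[0,0,-1]])
        print("rotvec",R.from_matrix(r.T@T).as_rotvec().round(3))
E
python3 - <<'E'
from h import *
pose()
c=cam("top"); w=cloud(c)
for u,v in [(239,240),(224,215),(254,264),(357,243),(314,232),(383,257),(332,233),(301,255),(312,219),(340,250),(443,243)]:
    print((u,v),w[v,u].round(0))
c=cam("side"); w=cloud(c)
for u,v in [(345,222),(327,262),(313,359),(273,380),(353,348),(361,203),(332,238)]:
    print((u,v),w[v,u].round(0))
E
```

```text
t 0.15 tcp [ 246.6 -574.   219. ] xdir deg 23.2 z [-0.     0.001 -1.   ] F [ 0.5 -0.1  0.3] T [-0.02  0.01  0.01] w 93.6 q [ 1.12  0.42 -0.01  1.61  0.    1.11 -0.05]
(239, 240) [536. 238.  24.]
(224, 215) [nan nan nan]
(254, 264) [467. 196.   3.]
(357, 243) [ 513. -103.  103.]
(314, 232) [545.  16.  96.]
(383, 257) [ 473. -173.  105.]
(332, 233) [541. -34. 103.]
(301, 255) [493.  57.  10.]
(312, 219) [602.  25.  10.]
(340, 250) [501. -57.  56.]
(443, 243) [ 517. -348.   74.]
(345, 222) [510. -84. 100.]
(327, 262) [539.  28.  76.]
(313, 359) [539. 250.  28.]
(273, 380) [613. 296.   9.]
(353, 348) [462. 201.   7.]
(361, 203) [ 478. -161.   97.]
(332, 238) [536. -37.  88.]
```

Run:
```python
from h import *
c=cam("wrist"); Rm=cv2.Rodrigues(np.array(c["rvec"],float))[0]; o=-Rm.T@np.array(c["tvec"]).ravel()
s=ctrl.get_state(); r=rot().as_matrix()
print(o, r.T@(o-s["tcp_pos"]), (r.T@Rm.T).round(2)) 
totool([510,-95,300]); totool([450,-95,300],80)
```

```text
[ 323.30923214 -540.89530694  383.60190603] [  83.53566422   -0.35432331 -164.37704815] [[-0.   -0.96 -0.29]
 [ 1.   -0.   -0.  ]
 [ 0.   -0.29  0.96]]
shift cm [ 43.11 -33.63  -8.06]
shift cm [ 37.6  -36.    -8.06]
rotvec [-0.   -0.   -0.99]
```

Call:
carry_out:
  plan:
    - [[3.6,-2.8,-0.7,0,0,0,9.4],[3.6,-2.8,-0.7,0,0,0,9.4],[3.6,-2.8,-0.7,0,0,0,9.4],[3.6,-2.8,-0.7,0,0,0,9.4],[3.6,-2.8,-0.7,0,0,0,9.4],[3.6,-2.8,-0.7,0,0,0,9.4],[3.6,-2.8,-0.7,0,0,0,9.4],[3.6,-2.8,-0.7,0,0,0,9.4]]

```text
t: 1.1
tcp_pos: [423.4, -253.0, 275.9]
ee_rot: [0.0, 0.979, 0.202, 0.0]
ft_force: [0.4, -0.5, 0.6]
width: 93.8
```

Call:
carry_out:
  plan:
    - [[3.6,-2.8,-0.6,0,0,0.0,9.4],[3.6,-2.8,-0.6,0,0,0,9.4],[3.6,-2.8,-0.6,0,0,0,9.4],[3.5,-2.8,-0.6,0,0,0,9.4],[0,0,0,0,0,0,9.4],[0,0,0,0,0,0,9.4]]

```text
t: 1.7
tcp_pos: [510.3, -94.7, 299.4]
ee_rot: [-0.0, 0.979, 0.202, -0.0]
ft_force: [-0.2, -0.8, -0.0]
width: 94.0
```

Run:
```python
from h import *
pose(); cam("wrist","w1"); pose()
```

```text
t 1.7 tcp [510.3 -94.7 299.4] xdir deg 23.4 z [-0.  0. -1.] F [-0.2 -0.8 -0. ] T [-0.03  0.01 -0.02] w 94.0 q [ 0.45  0.17 -0.37  1.76  0.07  1.22 -1.1 ]
t 1.75 tcp [509.9 -95.8 299.2] xdir deg 23.2 z [-0. -0. -1.] F [-0.3 -0.6  0.3] T [ 0.01  0.01 -0.03] w 94.2 q [ 0.45  0.17 -0.36  1.76  0.07  1.22 -1.1 ]
```

View pics/w1.png

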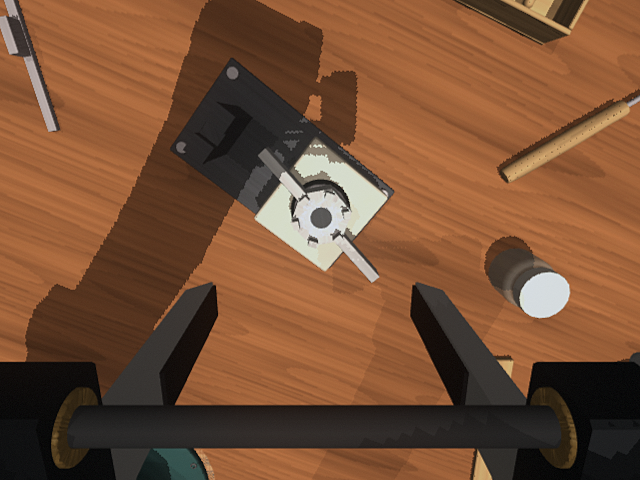

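The wrist view shows the nut/stud at (321,217), arm ends at (264,152) and (376,278), and the fork near (225,130).

```bash
cat > meas.py <<'E'
from h import *
def meas(c,verbose=True):
    w=cloud(c); P=w.reshape(-1,3); ok=np.isfinite(P[:,0])&(np.hypot(P[:,0]-520,P[:,1]+60)<190); P=P[ok]
    img=c["color"].reshape(-1,3)[ok]
    h=np.histogram(P[:,2],bins=np.arange(-5,150,3)); 
    if verbose: print([(int(b),int(n)) for n,b in zip(*h) if n>20])
    return P,img
E
python3 - <<'E'
from meas import *
c=cam("wrist"); P,img=meas(c)
s=(P[:,2]>5)&(P[:,2]<14); r=cv2.minAreaRect(P[s,:2].astype(np.float32)); print("base",r)
s=(P[:,2]>56)&(P[:,2]<62); r=cv2.minAreaRect(P[s,:2].astype(np.float32)); print("mould",r)
s=(P[:,2]>106); Q=P[s]; print(len(Q)); 
f=Q[Q[:,1]>-20]; print("fork",len(f),np.median(f,0),f.min(0),f.max(0), cv2.minAreaRect(f[:,:2].astype(np.float32)))
for u,v in [(321,217),(270,158),(370,272),(300,215),(340,190)]:
    print((u,v),cloud(c)[v,u].round(1))
s=(P[:,2]>98)&(P[:,2]<110)&(P[:,1]<-20); Q=P[s]; print("nut rect",cv2.minAreaRect(Q[:,:2].astype(np.float32)))
E
```

```text
[(-5, 3932), (-2, 58519), (1, 1687), (4, 71), (7, 7774), (10, 2099), (13, 159), (16, 34), (19, 32), (22, 40), (25, 25), (28, 52), (31, 38), (34, 28), (37, 29), (40, 37), (43, 41), (46, 44), (49, 35), (52, 48), (55, 559), (58, 5161), (61, 117), (64, 198), (67, 130), (70, 98), (73, 56), (76, 52), (79, 53), (82, 79), (85, 97), (88, 109), (91, 102), (94, 390), (97, 810), (100, 1555), (103, 1240), (106, 202), (109, 1099), (112, 208)]
base ((522.10693359375, -51.947242736816406), (227.2141876220703, 120.11470794677734), 74.97622680664062)
mould ((519.4625244140625, -61.860626220703125), (178.33212280273438, 104.02041625976562), 75.08355712890625)
61687
fork 1100 [546.32040754  15.79656011 109.93715183] [512.09792986 -19.9719075  106.01474103] [567.13023015  31.80494127 387.16727979] ((536.5304565429688, 0.617950439453125), (52.13200759887695, 50.37213897705078), 75.44669342041016)
(321, 217) [ 509.4 -102.9  100.3]
(270, 158) [541.3 -40.4 104.8]
(370, 272) [ 479.2 -166.9  103.5]
(300, 215) [503.3 -84.4  99.5]
(340, 190) [ 534.8 -112.9   66.8]
nut rect ((509.0255126953125, -101.37828826904297), (159.3299102783203, 50.1727294921875), 65.00272369384766)
```

Call:
carry_out:
  plan:
    - [[0,0,0,0,0,-0.145,9.4],[0,0,0,0,0,-0.145,9.4],[0,0,0,0,0,-0.145,9.4],[0,0,0,0,0,-0.145,9.4],[0,0,0,0,0,-0.145,9.4],[0,0,0,0,0,-0.145,9.4],[0,0,0,0,0,-0.145,9.4],[0,0,0,0,0,-0.145,9.4]]

```text
t: 2.6
tcp_pos: [509.5, -96.8, 299.3]
ee_rot: [-0.0, 0.708, 0.707, -0.0]
ft_force: [-0.5, -0.1, 0.1]
width: 94.4
```

Call:
carry_out:
  plan:
    - [[0,0,0,0,0,-0.145,9.4],[0,0,0,0,0,-0.145,9.4],[0,0,0,0,0,-0.145,9.4],[0,0,0,0,0,-0.145,9.4],[0,0,0,0,0,-0.145,9.4],[0,0,0,0,0,-0.145,9.4],[0,0,0,0,0,-0.145,9.4],[0,0,0,0,0,-0.145,9.4]]

```text
t: 3.4
tcp_pos: [509.6, -96.8, 299.3]
ee_rot: [-0.0, 0.205, 0.979, -0.0]
ft_force: [0.0, -0.7, 0.5]
width: 94.3
```

Call:
carry_out:
  plan:
    - [[0,0,0,0,0,-0.145,9.4],[0,0,0,0,0,-0.145,9.4],[0,0,0,0,0,-0.127,9.4],[0,0,0,0,0,0,9.4],[0,0,0,0,0,0,9.4]]

```text
t: 3.9
tcp_pos: [509.8, -96.3, 299.3]
ee_rot: [-0.0, 0.002, 1.0, -0.0]
ft_force: [0.4, 0.9, -0.5]
width: 93.5
```

Run:
```python
from meas import *
pose(); c=cam("wrist","w2"); P,img=meas(c,False)
s=(P[:,2]>5)&(P[:,2]<14); r=cv2.minAreaRect(P[s,:2].astype(np.float32)); print("base",r)
Q=P[(P[:,2]>96)&(P[:,2]<107)&(np.hypot(P[:,0]-509.2,P[:,1]+101.4)<95)]; print("nut rect",cv2.minAreaRect(Q[:,:2].astype(np.float32)))
totool([509.2,-101.4,89],180)
```

```text
t 3.9 tcp [509.8 -96.3 299.3] xdir deg 179.8 z [-0. -0. -1.] F [ 0.4  0.9 -0.5] T [ 0.07 -0.14 -0.07] w 93.5 q [ 0.71  0.21 -0.66  1.76  0.13  1.23  1.57]
base ((522.8284301757812, -52.48186492919922), (226.6091766357422, 119.95447540283203), 74.89771270751953)
nut rect ((509.52178955078125, -102.16899871826172), (159.833251953125, 50.263023376464844), 64.38058471679688)
shift cm [ 0.06 -0.53 21.04]
rotvec [-0.    -0.    -0.004]
```

View pics/w2.png

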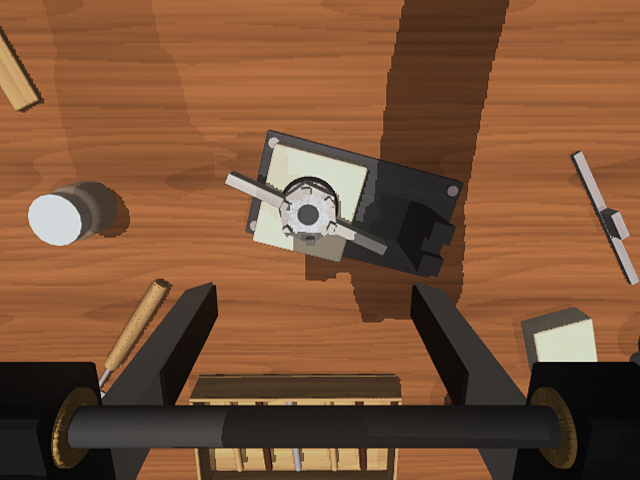

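The nut shows at (308,215) and the arms clear of the finger line, so I'll descend with the fingers straddling the axis.

Call:
carry_out:
  plan:
    - [[0.04,-0.54,4,0,0,0,9.4],[0,0,4.5,0,0,0,9.4],[0,0,4.5,0,0,0,9.4],[0,0,3,0,0,0,9.4],[0,0,2.5,0,0,0,9.4],[0,0,1.8,0,0,0,9.4],[0,0,0.7,0,0,0,9.4],[0,0,0,0,0,0,9.4]]

```text
t: 4.75
tcp_pos: [509.4, -100.8, 89.0]
ee_rot: [-0.001, 0.0, 1.0, 0.0]
ft_force: [0.9, 0.0, 0.3]
width: 94.2
```

Run:
```python
from h import *
pose(); cam("wrist","w3");
totool([509.4,-101.8,89],180)
```

```text
t 4.75 tcp [ 509.4 -100.8   89. ] xdir deg 180.0 z [-0.001  0.    -1.   ] F [0.9 0.  0.3] T [ 0.01 -0.1  -0.02] w 94.2 q [ 0.61  0.46 -0.58  1.97  0.35  0.81  1.41]
shift cm [ 0.04 -0.1   0.08]
rotvec [0. 0. 0.]
```

View pics/w3.png

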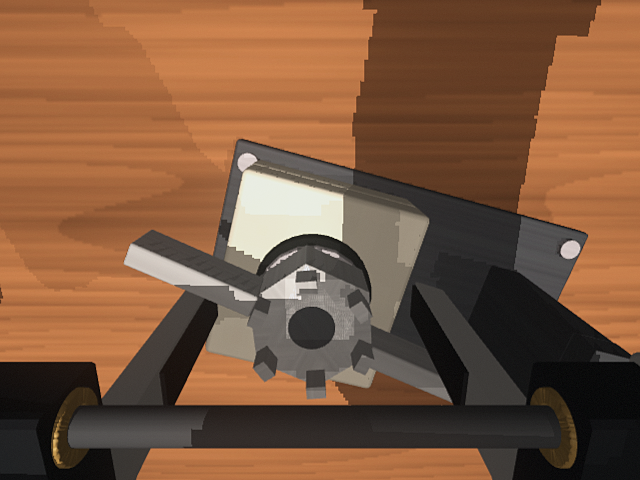

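Call:
carry_out:
  plan:
    - [[0.02,-0.08,0.05,0,0,0.1,9.4],[0,0,0,0,0,0.1,9.4],[0,0,0,0,0,0.1,9.4],[0,0,0,0,0,0.1,9.4],[0,0,0,0,0,0.1,9.4],[0,0,0,0,0,0.1,9.4],[0,0,0,0,0,0.1,9.4],[0,0,0,0,0,0,9.4]]

```text
t: 5.6
tcp_pos: [510.1, -101.7, 90.2]
ee_rot: [0.001, 0.344, 0.939, 0.0]
ft_force: [0.6, 0.7, -0.3]
width: 94.0
```

Run:
```python
from h import *
pose(); cam("wrist","w4");pose()
totool([509.4,-101.8,88],180)
```

```text
t 5.6 tcp [ 510.1 -101.7   90.2] xdir deg 139.8 z [ 0.002 -0.001 -1.   ] F [ 0.6  0.7 -0.3] T [ 0.   -0.16  0.04] w 94.0 q [ 0.48  0.43 -0.42  1.97  0.24  0.78  0.79]
t 5.65 tcp [ 510.1 -101.6   90. ] xdir deg 140.1 z [ 0.001 -0.001 -1.   ] F [ 0.4 -0.1  0. ] T [-0.   -0.11 -0.04] w 94.0 q [ 0.48  0.43 -0.42  1.97  0.25  0.78  0.8 ]
shift cm [ 0.04 -0.06  0.2 ]
rotvec [-0.     0.002 -0.697]
```

View pics/w4.png

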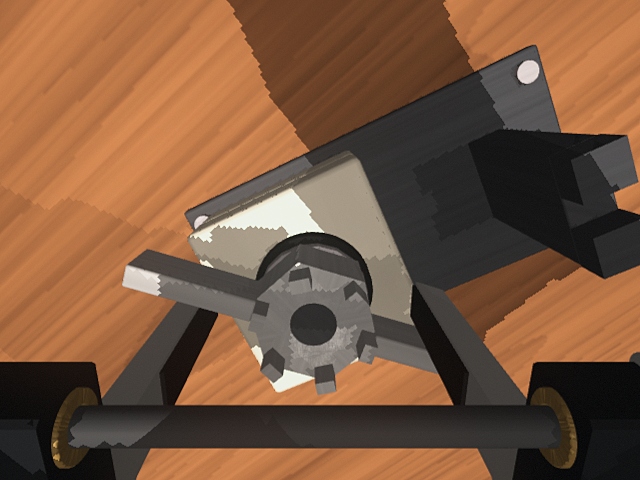

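```bash
cat > nut.py <<'E'
from h import *
AX=np.array([509.4,-101.8])
def nutang(c,zlo=90,zhi=108,rlo=38,rhi=82):
    w=cloud(c); v,u=np.mgrid[0:480,0:640]
    # fingers/beam masked in image
    m=np.isfinite(w[...,0])&(v<402)
    fin=((u<222)&(v>285)&(u>90))|((u>408)&(v>280)); 
    r=np.hypot(w[...,0]-AX[0],w[...,1]-AX[1])
    m&=(r>rlo)&(r<rhi)&(w[...,2]>zlo)&(w[...,2]<zhi)
    col=c["color"].astype(int); 
    out=[]
    for side in (0,1):
        mm=m&~fin&((u<310) if side==0 else (u>=310)); Q=w[mm]
        if len(Q)<80: out.append(None); continue
        zt=np.percentile(Q[:,2],90); Q=Q[Q[:,2]>zt-4]
        (cx,cy),(a,b),ang=cv2.minAreaRect(Q[:,:2].astype(np.float32))
        d=Q[:,:2]-AX; th=np.arctan2(d[:,1],d[:,0]); ref=np.angle(np.exp(1j*th).mean()); 
        out.append((len(Q),round(zt,1),(round(a,1),round(b,1),round(ang,1)),"centre dir",round(np.degrees(ref),1)))
    return out
E
python3 - <<'E'
from nut import *
print(nutang(cam("wrist")))
E
```

```text
[(1262, np.float64(103.9), (42.5, 10.4, 31.9), 'centre dir', np.float64(-150.2)), (237, np.float64(104.0), (6.3, 10.9, 31.6), 'centre dir', np.float64(32.6))]
```

Call:
carry_out:
  plan:
    - [[0,-0.03,0.1,0,0,0.1,9.4],[0,0,0,0,0,0.1,9.4],[0,0,0,0,0,0.1,9.4],[0,0,0,0,0,0.1,9.4]]

```text
t: 6.1
tcp_pos: [509.5, -101.9, 88.3]
ee_rot: [0.0, 0.523, 0.852, 0.0]
ft_force: [0.3, -0.6, -1.5]
width: 93.8
```

```bash
python3 -c "
from h import *; pose()"
```

```text
t 6.1 tcp [ 509.5 -101.9   88.3] xdir deg 117.0 z [ 0.001  0.    -1.   ] F [ 0.3 -0.6 -1.5] T [-0.07 -0.15  0.01] w 93.8 q [ 0.41  0.42 -0.33  1.98  0.19  0.77  0.44]
```

Call:
carry_out:
  plan:
    - [[0,0,0,0,0,0.1,9.4],[0,0,0,0,0,0.1,9.4],[0,0,0,0,0,0.1,9.4],[0,0,0,0,0,0.1,9.4]]

```text
t: 6.5
tcp_pos: [509.5, -101.8, 88.3]
ee_rot: [0.0, 0.682, 0.732, 0.0]
ft_force: [-0.7, 0.8, -0.5]
width: 93.8
```

```bash
python3 -c "
from h import *; pose()"
```

```text
t 6.5 tcp [ 509.5 -101.8   88.3] xdir deg 94.0 z [ 0.  0. -1.] F [-0.7  0.8 -0.5] T [ 0.06 -0.13  0.07] w 93.8 q [ 0.34  0.41 -0.24  1.98  0.14  0.76  0.09]
```

Call:
carry_out:
  plan:
    - [[0,0,0,0,0,0.1,9.4],[0,0,0,0,0,0.1,9.4],[0,0,0,0,0,0.1,9.4],[0,0,0,0,0,0.1,9.4]]

```text
t: 6.9
tcp_pos: [509.4, -101.6, 88.2]
ee_rot: [-0.0, 0.813, 0.582, 0.0]
ft_force: [1.0, 1.4, -2.6]
width: 94.1
```

```bash
python3 -c "
from h import *; pose()"
```

```text
t 6.9 tcp [ 509.4 -101.6   88.2] xdir deg 71.1 z [ 0.  0. -1.] F [ 1.   1.4 -2.6] T [ 0.25 -0.29  0.17] w 94.1 q [ 0.26  0.41 -0.15  1.98  0.09  0.76 -0.27]
```

Call:
carry_out:
  plan:
    - [[0,0,0,0,0,0.1,9.4],[0,0,0,0,0,0.1,9.4],[0,0,0,0,0,0.1,9.4]]

```text
t: 7.2
tcp_pos: [509.5, -101.5, 88.1]
ee_rot: [-0.0, 0.891, 0.454, 0.0]
ft_force: [1.2, 1.6, -4.2]
width: 93.8
```

```bash
python3 -c "
from h import *; pose()"
```

```text
t 7.2 tcp [ 509.5 -101.5   88.1] xdir deg 54.0 z [ 0.     0.001 -1.   ] F [ 1.2  1.6 -4.2] T [ 0.37 -0.44  0.31] w 93.8 q [ 0.21  0.41 -0.08  1.98  0.05  0.76 -0.53]
```

Call:
carry_out:
  plan:
    - [[0,0,0,0,0,0.1,9.4],[0,0,0,0,0,0.1,9.4],[0,0,0,0,0,0.1,9.4]]

```text
t: 7.5
tcp_pos: [509.6, -101.4, 88.1]
ee_rot: [-0.0, 0.949, 0.316, 0.0]
ft_force: [4.0, 2.0, -5.1]
width: 93.8
```

```bash
python3 -c "
from h import *; pose()"
```

```text
t 7.5 tcp [ 509.6 -101.4   88.1] xdir deg 36.8 z [ 0.001  0.001 -1.   ] F [ 4.   2.  -5.1] T [ 0.39 -0.66  0.37] w 93.8 q [ 0.15  0.4  -0.02  1.98  0.01  0.75 -0.8 ]
```

Torque rises from about ψ≈85°, which is the bite. Next alignment is at about ψ=33°, roughly 52° past it (about 28 N). I'll approach finely and measure.

Call:
carry_out:
  plan:
    - [[0,0,0,0,0,0.04,9.4],[0,0,0,0,0,0,9.4]]

```text
t: 7.7
tcp_pos: [509.6, -101.4, 88.1]
ee_rot: [-0.0, 0.955, 0.298, 0.0]
ft_force: [3.4, 1.2, -3.2]
width: 94.2
```

```bash
python3 -c "
from nut import *; pose(); c=cam('wrist','w5'); print(nutang(c)); pose()
P=cloud(c).reshape(-1,3);P=P[np.isfinite(P[:,0])&(P[:,2]>5)&(P[:,2]<14)&(np.hypot(P[:,0]-522,P[:,1]+52)<135)]; print(cv2.minAreaRect(P[:,:2].astype(np.float32)))"
```

```text
t 7.7 tcp [ 509.6 -101.4   88.1] xdir deg 34.7 z [ 0.001  0.    -1.   ] F [ 3.4  1.2 -3.2] T [ 0.41 -0.63  0.15] w 94.2 q [ 0.15  0.4  -0.01  1.98  0.    0.75 -0.83]
[(1081, np.float64(102.0), (10.3, 42.4, 17.3), 'centre dir', np.float64(105.4)), (187, np.float64(102.0), (10.7, 5.2, 18.7), 'centre dir', np.float64(-72.3))]
t 7.75 tcp [ 509.6 -101.5   88.1] xdir deg 34.7 z [ 0.001  0.    -1.   ] F [ 3.1  0.9 -1.9] T [ 0.53 -0.53  0.12] w 94.2 q [ 0.15  0.4  -0.01  1.98  0.    0.75 -0.83]
((522.2885131835938, -52.037872314453125), (226.27505493164062, 120.05572509765625), 74.9559326171875)
```

View pics/w5.png

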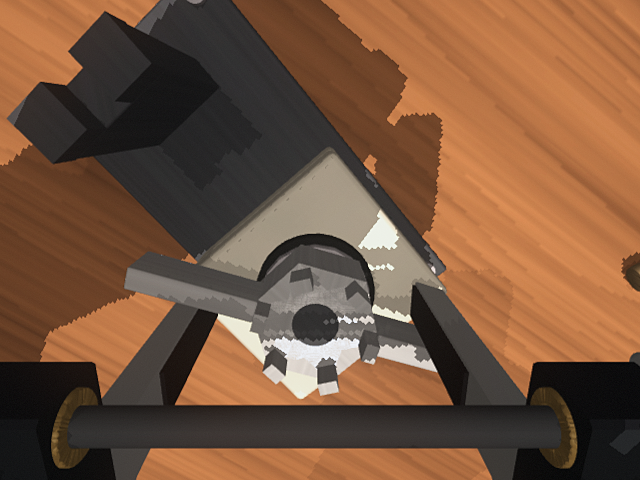

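Call:
carry_out:
  plan:
    - [[0,0,0,0,0,0.04,9.4]]

```text
t: 7.85
tcp_pos: [509.6, -101.5, 88.1]
ee_rot: [-0.0, 0.96, 0.279, 0.0]
ft_force: [2.8, 2.4, -3.7]
width: 93.8
```

```bash
python3 -c "
from nut import *; pose(); print(nutang(cam('wrist','w6'))); print(nutang(cam('wrist','w6')));pose()"
```

```text
t 7.85 tcp [ 509.6 -101.5   88.1] xdir deg 32.4 z [ 0.001  0.    -1.   ] F [ 2.8  2.4 -3.7] T [ 0.72 -0.7   0.41] w 93.8 q [ 0.14  0.4  -0.    1.98 -0.    0.75 -0.87]
[(1045, np.float64(101.9), (10.1, 42.5, 13.2), 'centre dir', np.float64(103.4)), (184, np.float64(102.1), (10.5, 5.3, 19.7), 'centre dir', np.float64(-74.6))]
[(1053, np.float64(101.9), (10.5, 42.3, 14.7), 'centre dir', np.float64(103.1)), (185, np.float64(102.1), (10.5, 5.5, 21.6), 'centre dir', np.float64(-74.7))]
t 7.95 tcp [ 509.6 -101.5   88.1] xdir deg 32.4 z [ 0.001  0.    -1.   ] F [ 3.7  2.5 -2.7] T [ 0.7  -0.72  0.23] w 93.9 q [ 0.14  0.4  -0.    1.98 -0.    0.75 -0.87]
```

Call:
carry_out:
  plan:
    - [[0,0,0,0,0,-0.06,9.4],[0,0,0,0,0,-0.06,9.4],[0,0,-2.5,0,0,0,9.4],[0,0,-4.5,0,0,0,9.4],[0,0,-4.5,0,0,0,9.4],[0,0,-4.5,0,0,0,9.4],[0,0,-2,0,0,0,9.4],[0,0,0,0,0,0,9.4]]

```text
t: 8.75
tcp_pos: [510.3, -102.3, 271.2]
ee_rot: [0.001, 0.942, 0.336, 0.002]
ft_force: [0.5, 0.6, -1.0]
width: 93.7
```

```bash
cat > look.py <<'E'
import sys
from meas import *
pose(); c=cam("wrist",sys.argv[1]); pose(); P,img=meas(c,False)
s=(P[:,2]>5)&(P[:,2]<14); print("base",cv2.minAreaRect(P[s,:2].astype(np.float32)))
Q=P[(P[:,2]>93)&(P[:,2]<106)&(np.hypot(P[:,0]-509.2,P[:,1]+101.4)<95)]; print("nut rect",cv2.minAreaRect(Q[:,:2].astype(np.float32)))
d=Q[:,:2]-[509.4,-101.8]
Q=Q[np.hypot(*d.T)>35]; print("arms line",cv2.fitLine(Q[:,:2].astype(np.float32),cv2.DIST_HUBER,0,.01,.01).ravel(), np.degrees(np.arctan2(*cv2.fitLine(Q[:,:2].astype(np.float32),cv2.DIST_HUBER,0,.01,.01).ravel()[1::-1])))
E
python3 look.py w7
```

```text
t 8.75 tcp [ 510.3 -102.3  271.2] xdir deg 39.2 z [ 0.005 -0.001 -1.   ] F [ 0.5  0.6 -1. ] T [-0.06 -0.03 -0.02] w 93.7 q [ 0.16  0.18 -0.03  1.81  0.01  1.15 -0.75]
t 8.8 tcp [ 509.5 -102.2  269.1] xdir deg 39.2 z [ 0.002 -0.001 -1.   ] F [-0.5  0.1 -0.5] T [-0.06  0.05 -0.01] w 94.3 q [ 0.16  0.18 -0.03  1.81  0.01  1.14 -0.75]
base ((522.2261352539062, -51.75511169433594), (226.6056365966797, 120.14546966552734), 75.01329040527344)
nut rect ((508.6780700683594, -101.64617156982422), (50.755977630615234, 160.18130493164062), 16.634979248046875)
arms line [ 2.7828285e-01 -9.6049917e-01  5.0883862e+02 -9.7911461e+01] -73.84225
```

View pics/w7.png

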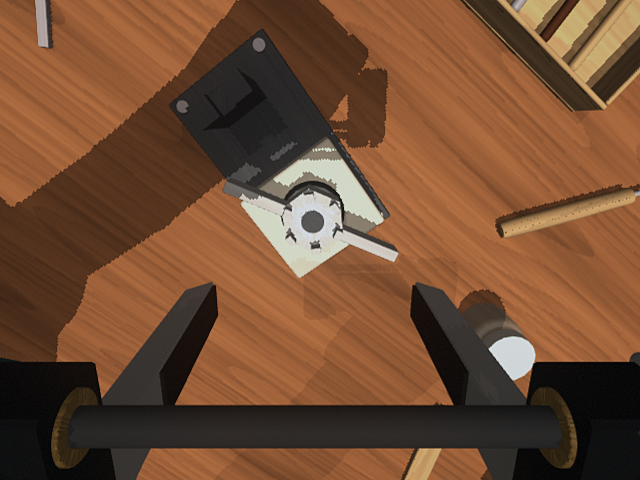

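Run:
```python
from meas import *
c=cam("wrist"); P,_=meas(c,False)
L=P[(P[:,2]>106.5)&(P[:,2]<114)&(np.hypot(P[:,0]-509.2,P[:,1]+101.5)<36)]
for ax in ([509.2,-101.5],[508.8,-101.6],[509.4,-102]):
    d=L[:,:2]-ax; a=np.arctan2(d[:,1],d[:,0]); print(len(L),np.degrees(np.angle(np.exp(6j*a).mean()))/6, np.hypot(*d.T).min(),np.hypot(*d.T).max())
F=P[(P[:,2]>106.5)&(P[:,2]<114)&(np.hypot(P[:,0]-541,P[:,1]-16)<40)]; print("fork",cv2.minAreaRect(F[:,:2].astype(np.float32)),np.median(F[:,2]))
print("lug z",np.median(L[:,2]))
c=cam("top"); w=cloud(c); Q=w.reshape(-1,3); d=Q[:,:2]-[536,238]
B=Q[(np.hypot(*d.T)<115)&(Q[:,2]>5)&(Q[:,2]<14)]; print(cv2.minAreaRect(B[:,:2].astype(np.float32)),np.median(B,0))
T=Q[(np.hypot(*d.T)<40)&(Q[:,2]>15)]; print("tab",len(T),np.median(T,0))
```

```text
427 -13.938696544979779 20.45551055644229 26.856040387920906
427 -13.933584473094244 20.23483813718947 26.539651251161008
427 -13.940095416723631 20.135183344454333 26.823722489584576
fork ((540.4779052734375, 16.01947021484375), (20.366060256958008, 50.347389221191406), 75.13460540771484) 109.94548221814411
lug z 109.40723998485444
((536.34814453125, 239.35934448242188), (205.34812927246094, 215.65447998046875), 57.218746185302734) [527.14332039 232.96739182   6.62239913]
tab 44 [541.41808852 241.37969411  27.01779073]
```

Run:
```python
from h import *
totool([538,240,230],32)
```

```text
shift cm [ 23.87 -24.66   3.71]
rotvec [-0.001  0.001  0.125]
```

Call:
carry_out:
  plan:
    - [[3.4,-3.5,0.4,0,0,0,9.4],[3.4,-3.5,0.4,0,0,0,9.4],[3.4,-3.5,0.5,0,0,0,9.4],[3.4,-3.5,0.5,0,0,0,9.4],[3.4,-3.6,0.5,0,0,0,9.4],[3.4,-3.5,0.5,0,0,0,9.4],[3.4,-3.5,0.5,0,0,0.12,8],[0,0,0,0,0,0,6]]

```text
t: 9.7
tcp_pos: [536.5, 245.7, 232.4]
ee_rot: [-0.001, 0.96, 0.279, -0.002]
ft_force: [-0.9, -1.1, -0.3]
width: 81.9
```

```bash
cat > bar.py <<'E'
import sys
from h import *
pose(); c=cam("wrist",sys.argv[1]); pose(); w=cloud(c); Q=w.reshape(-1,3); Q=Q[np.isfinite(Q[:,0])]
d=Q[:,:2]-[538,240]; n=np.hypot(*d.T)
B=Q[(n<110)&(Q[:,2]>4.5)&(Q[:,2]<12)]; print("bar",len(B),cv2.minAreaRect(B[:,:2].astype(np.float32)))
T=Q[(n<40)&(Q[:,2]>23)&(Q[:,2]<33)]; print("tab",len(T),cv2.minAreaRect(T[:,:2].astype(np.float32)),np.median(T[:,2]))
E
python3 bar.py w8
```

```text
t 9.7 tcp [536.5 245.7 232.4] xdir deg 32.4 z [-0.004  0.001 -1.   ] F [-0.9 -1.1 -0.3] T [-0.11  0.03  0.04] w 81.9 q [-0.31  0.35 -0.21  1.68  0.08  1.12 -1.55]
t 9.75 tcp [537.3 242.1 232.7] xdir deg 32.5 z [-0.003 -0.    -1.   ] F [-0.2 -0.2 -0.2] T [-0.06 -0.01  0.03] w 77.4 q [-0.31  0.35 -0.21  1.68  0.08  1.12 -1.55]
bar 1491 ((540.1769409179688, 245.777587890625), (184.17678833007812, 9.41352367401123), 32.26161193847656)
tab 401 ((540.0536499023438, 245.49267578125), (34.36777877807617, 9.461543083190918), 32.25834655761719) 27.1963074056088
```

View pics/w8.png

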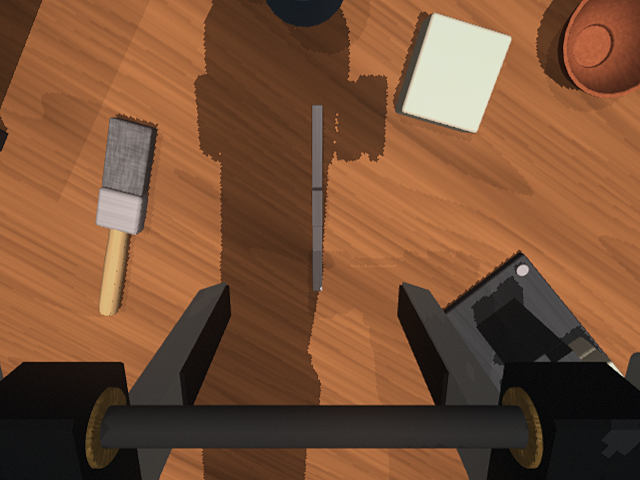

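The bar runs from (317,105) to (318,291), parallel to the tool x. I'll measure again now that the arm has settled.

```bash
python3 bar.py w9; python3 -c "
from h import *; totool([539,243,22],32.2)"
```

```text
t 9.75 tcp [537.3 242.1 232.7] xdir deg 32.5 z [-0.003 -0.    -1.   ] F [-0.2 -0.2 -0.2] T [-0.06 -0.01  0.03] w 77.4 q [-0.31  0.35 -0.21  1.68  0.08  1.12 -1.55]
t 9.8 tcp [537.9 239.8 233.2] xdir deg 32.4 z [-0.003 -0.001 -1.   ] F [ 0.1 -0.2  0.6] T [-0.1  -0.01  0.04] w 73.6 q [-0.31  0.35 -0.21  1.68  0.08  1.12 -1.54]
bar 1519 ((539.8847045898438, 245.69627380371094), (183.67127990722656, 9.708639144897461), 32.2204475402832)
tab 395 ((540.3106079101562, 245.85504150390625), (33.74845886230469, 9.44469928741455), 32.60110092163086) 27.190642214366175
shift cm [ 0.32 -0.2  21.12]
rotvec [-0.001  0.003  0.004]
```

Call:
carry_out:
  plan:
    - [[0.45,-0.35,3,0,0,0,5],[0,0,4,0,0,0,5],[0,0,4,0,0,0,5],[0,0,3,0,0,0,5],[0,0,1,0,0,0,5],[0,0,0,0,0,0,4],[0,0,0,0,0,0,4]]

```text
t: 10.5
tcp_pos: [541.4, 244.3, 86.3]
ee_rot: [-0.0, 0.961, 0.278, 0.001]
ft_force: [-1.0, -0.5, 1.1]
width: 40.4
```

```bash
python3 bar.py w10; python3 -c "
from h import *; totool([540.1,245.7,22],32.3)"
```

```text
t 10.5 tcp [541.4 244.3  86.3] xdir deg 32.2 z [ 0.001  0.    -1.   ] F [-1.  -0.5  1.1] T [0.01 0.   0.02] w 40.4 q [-0.33  0.52 -0.19  1.8   0.13  0.83 -1.59]
t 10.55 tcp [541.6 244.5  86.6] xdir deg 32.2 z [ 0.002  0.001 -1.   ] F [-0.9  1.1  0.8] T [ 0.01 -0.    0.07] w 40.0 q [-0.33  0.52 -0.19  1.8   0.13  0.83 -1.59]
bar 3497 ((539.797607421875, 245.69512939453125), (185.1388397216797, 10.002138137817383), 32.41148376464844)
tab 936 ((540.3209228515625, 246.05665588378906), (33.86901092529297, 9.634154319763184), 32.165687561035156) 27.142911841851877
shift cm [-0.08 -0.18  6.46]
rotvec [ 0.    -0.002 -0.001]
```

View pics/w10.png

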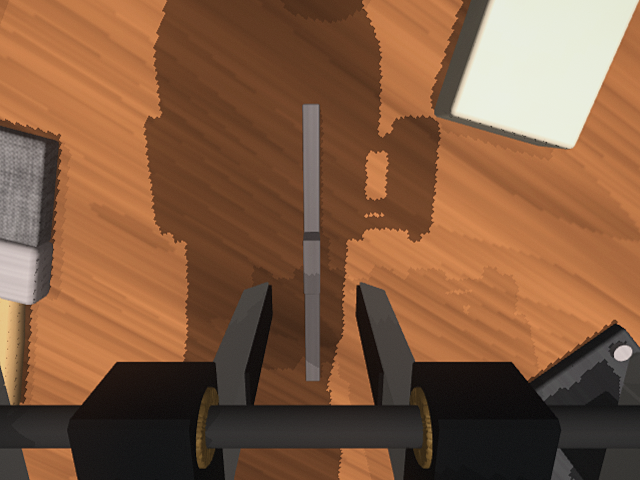

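Call:
carry_out:
  plan:
    - [[-0.08,-0.16,2.5,0,0,0,4],[0,0,2.5,0,0,0,4],[0,0,1.2,0,0,0,4],[0,0,0.2,0,0,0,4],[0,0,0,0,0,0,4]]

```text
t: 11.05
tcp_pos: [539.6, 245.7, 21.9]
ee_rot: [-0.0, 0.961, 0.278, 0.0]
ft_force: [-1.2, -1.0, 0.4]
width: 40.0
```

```bash
python3 -c "
from h import *; pose();totool([540.1,245.7,22],32.3)"
```

```text
t 11.05 tcp [539.6 245.7  21.9] xdir deg 32.2 z [ 0.001  0.    -1.   ] F [-1.2 -1.   0.4] T [-0.04  0.03 -0.04] w 40.0 q [-0.35  0.62 -0.17  1.82  0.15  0.71 -1.61]
shift cm [ 0.04  0.03 -0.01]
rotvec [ 0.    -0.001 -0.001]
```

Call:
carry_out:
  plan:
    - [[0,0,0,0,0,0,2],[0,0,0,0,0,0,1.2],[0,0,0,0,0,0,0.6],[0,0,0,0,0,0,0],[0,0,0,0,0,0,0],[0,0,0,0,0,0,0],[0,0,0,0,0,0,0]]

```text
t: 11.75
tcp_pos: [539.3, 245.5, 21.2]
ee_rot: [-0.0, 0.961, 0.278, 0.0]
ft_force: [-0.6, -1.0, 6.0]
width: 9.7
```

Call:
carry_out:
  plan:
    - [[0,0,-0.5,0,0,0,0],[0,0,-2,0,0,0,0],[0,0,-3.5,0,0,0,0],[0,0,-4,0,0,0,0],[0,0,-4,0,0,0,0],[0,0,-2,0,0,0,0],[0,0,0,0,0,0,0]]

```text
t: 12.45
tcp_pos: [540.2, 246.1, 184.2]
ee_rot: [-0.0, 0.961, 0.278, 0.002]
ft_force: [0.1, 0.2, -2.2]
width: 9.8
```

```bash
python3 -c "
from h import *; pose();cam('wrist','w11'); cam('side','s11')
a=np.radians(75.05); p=np.array([509.2,-101.5])+57*np.array([np.cos(a),np.sin(a)]); print(p); totool([*p,185],75)"
```

```text
t 12.45 tcp [540.2 246.1 184.2] xdir deg 32.2 z [ 0.004  0.002 -1.   ] F [ 0.1  0.2 -2.2] T [ 0.03 -0.01 -0.02] w 9.8 q [-0.32  0.4  -0.21  1.73  0.1   1.02 -1.57]
[523.90463299 -46.42937472]
shift cm [-16.83  23.88  -0.44]
rotvec [-0.     0.    -0.746]
```

View pics/w11.png

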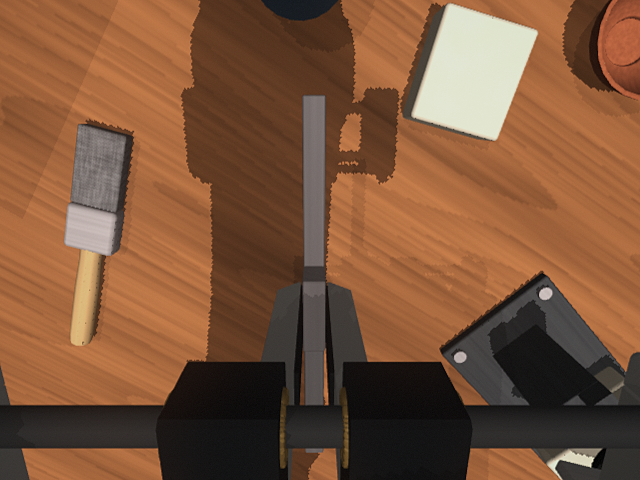

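Call:
carry_out:
  plan:
    - [[-2.4,3.4,0,0,0,0,0],[-2.4,3.4,0,0,0,0,0],[-2.4,3.4,0,0,0,0,0],[-2.4,3.4,0,0,0,0,0],[-2.4,3.4,0,0,0,0,0],[-2.4,3.4,0,0,0,0,0],[-2.4,3.4,0,0,0,0,0]]

```text
t: 13.25
tcp_pos: [522.8, -47.0, 179.5]
ee_rot: [-0.0, 0.961, 0.278, -0.001]
ft_force: [1.4, 0.2, -1.3]
width: 9.4
```

Call:
carry_out:
  plan:
    - [[0,0,0,0,0,-0.125,0],[0,0,0,0,0,-0.125,0],[0,0,0,0,0,-0.125,0],[0,0,0,0,0,-0.125,0],[0,0,0,0,0,-0.125,0],[0,0,0,0,0,-0.12,0],[0,0,0,0,0,0,0],[0,0,0,0,0,0,0]]

```text
t: 14.05
tcp_pos: [523.5, -45.5, 180.0]
ee_rot: [-0.001, 0.795, 0.607, -0.001]
ft_force: [-0.2, -0.4, -1.4]
width: 10.1
```

Run:
```python
from h import *
pose(); c=cam('wrist','w12'); w=cloud(c); Q=w.reshape(-1,3); Q=Q[np.isfinite(Q[:,0])]
F=Q[(Q[:,2]>106.5)&(Q[:,2]<114)&(np.hypot(Q[:,0]-541,Q[:,1]-16)<40)]; print("fork",len(F),cv2.minAreaRect(F[:,:2].astype(np.float32)))
B=Q[(Q[:,2]>164)&(Q[:,2]<176)&(np.hypot(Q[:,0]-524,Q[:,1]+46)<100)]; print("bar",len(B),np.median(B[:,2]),cv2.minAreaRect(B[:,:2].astype(np.float32)))
print(cv2.fitLine(B[:,:2].astype(np.float32),cv2.DIST_HUBER,0,.01,.01).ravel())
totool([523.9,-46.4,122],75)
```

```text
t 14.05 tcp [523.5 -45.5 180. ] xdir deg 74.7 z [-0.002  0.    -1.   ] F [-0.2 -0.4 -1.4] T [-0.04 -0.05  0.03] w 10.1 q [ 0.21  0.29 -0.21  1.89  0.07  0.96 -0.31]
fork 2213 ((540.6380615234375, 16.017650604248047), (19.843191146850586, 50.170650482177734), 74.6413345336914)
bar 5399 165.95676994202208 ((524.14306640625, -44.36433410644531), (184.6280059814453, 33.190330505371094), 81.36305236816406)
[ 2.6433256e-01  9.6443158e-01  5.3149286e+02 -1.2532871e+01]
shift cm [-0.08  0.06  5.82]
rotvec [-0.001  0.    -0.005]
```

View pics/w12.png

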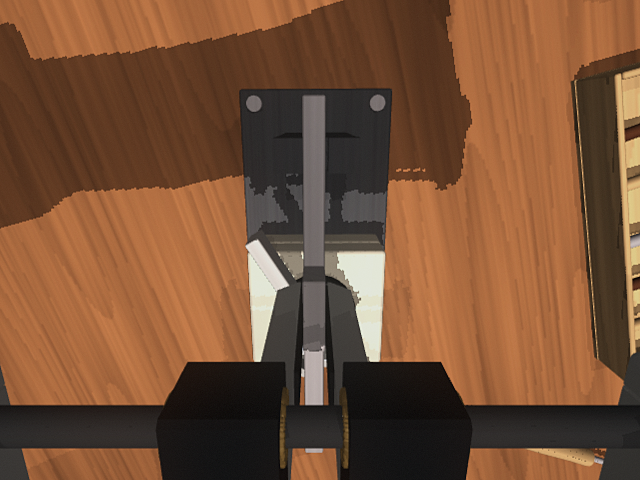

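Call:
carry_out:
  plan:
    - [[-0.05,0.12,2,0,0,-0.006,0],[0,0,1.5,0,0,0,0],[0,0,0.7,0,0,0,0],[0,0,0,0,0,0,0],[0,0,0,0,0,0,0]]

```text
t: 14.6
tcp_pos: [525.3, -46.1, 139.4]
ee_rot: [0.0, 0.792, 0.61, 0.0]
ft_force: [-0.5, 0.6, -0.8]
width: 9.7
```

Run:
```python
from h import *
pose(); c=cam('wrist','w13'); w=cloud(c); Q=w.reshape(-1,3); Q=Q[np.isfinite(Q[:,0])]
F=Q[(Q[:,2]>106.5)&(Q[:,2]<114)&(np.hypot(Q[:,0]-541,Q[:,1]-16)<40)]; print("fork",len(F),cv2.minAreaRect(F[:,:2].astype(np.float32)))
B=Q[(Q[:,2]>120)&(Q[:,2]<128)&(np.hypot(Q[:,0]-532,Q[:,1]+16)<60)]; zt=np.median(B[:,2]);B=B[abs(B[:,2]-zt)<2]; print("bar",len(B),zt,cv2.minAreaRect(B[:,:2].astype(np.float32)))
l=cv2.fitLine(B[:,:2].astype(np.float32),cv2.DIST_HUBER,0,.01,.01).ravel();print(l,np.degrees(np.arctan2(l[1],l[0])))
n=np.array([-np.sin(np.radians(75)),np.cos(np.radians(75))])
for p in ([540.55,16.02],[509.2,-101.5]): 
    d=np.array(p)-l[2:]; print("bar left(+y clamp) of pt by",-(l[0]*d[1]-l[1]*d[0]))
totool([523.9,-46.4,122],75)
```

```text
t 14.6 tcp [525.3 -46.1 139.4] xdir deg 75.2 z [ 0.  0. -1.] F [-0.5  0.6 -0.8] T [-0.03 -0.11 -0.02] w 9.7 q [ 0.2   0.35 -0.21  1.93  0.09  0.88 -0.31]
fork 3317 ((540.6739501953125, 15.919698715209961), (20.242839813232422, 50.15743637084961), 75.03327178955078)
bar 3750 125.30932793915719 ((533.4259033203125, -16.45737075805664), (119.91727447509766, 20.240018844604492), 71.11976623535156)
[2.5560698e-01 9.6678078e-01 5.3841528e+02 7.5345879e+00] 75.19044
bar left(+y clamp) of pt by -0.1051273900764893
bar left(+y clamp) of pt by -0.3747727102535343
shift cm [-0.06 -0.14  1.76]
rotvec [ 0.001 -0.     0.004]
```

View pics/w13.png

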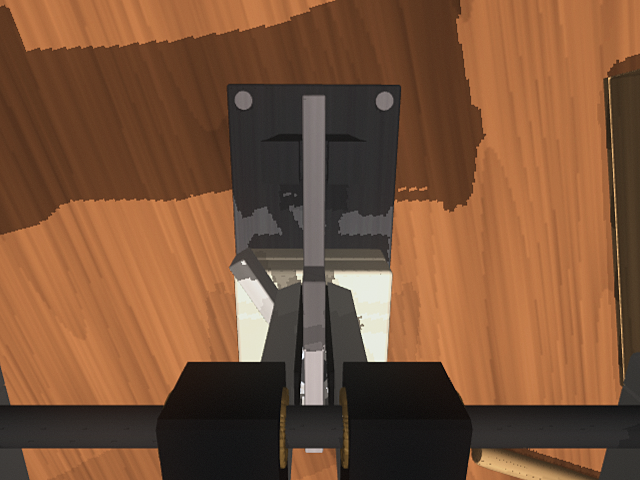

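The bar is centred to within about 0.4 mm on both slots. Now a gentle descent.

Call:
carry_out:
  plan:
    - [[0,0,0.5,0,0,0,0],[0,0,0.3,0,0,0,0],[0,0,0.3,0,0,0,0],[0,0,0.2,0,0,0,0],[0,0,0.2,0,0,0,0],[0,0,0,0,0,0,0]]

```text
t: 15.25
tcp_pos: [524.9, -46.2, 123.7]
ee_rot: [-0.0, 0.792, 0.611, -0.0]
ft_force: [-0.4, 0.8, -1.9]
width: 9.6
```

Call:
carry_out:
  plan:
    - [[0,0,0.15,0,0,0,0],[0,0,0.1,0,0,0,0],[0,0,0,0,0,0,0]]

```text
t: 15.55
tcp_pos: [525.0, -46.2, 121.3]
ee_rot: [-0.0, 0.792, 0.611, -0.0]
ft_force: [-0.4, 0.9, -1.2]
width: 9.6
```

Call:
carry_out:
  plan:
    - [[0,0,0.1,0,0,0,0],[0,0,0,0,0,0,0]]

```text
t: 15.75
tcp_pos: [525.0, -46.2, 120.4]
ee_rot: [-0.0, 0.792, 0.611, -0.0]
ft_force: [0.4, -0.2, -1.0]
width: 9.5
```

Call:
carry_out:
  plan:
    - [[0,0,0.07,0,0,0,0],[0,0,0,0,0,0,0]]

```text
t: 15.95
tcp_pos: [525.0, -46.2, 119.6]
ee_rot: [-0.0, 0.792, 0.611, -0.0]
ft_force: [-0.0, -0.4, -1.3]
width: 9.8
```

Call:
carry_out:
  plan:
    - [[0,0,0.05,0,0,0,0],[0,0,0,0,0,0,0]]

```text
t: 16.15
tcp_pos: [525.2, -46.2, 119.4]
ee_rot: [0.0, 0.792, 0.611, 0.0]
ft_force: [-1.9, 0.6, 3.0]
width: 9.5
```

Contact came at TCP z = 119.4 mm, as expected, with only about 4 N. Releasing.

Call:
carry_out:
  plan:
    - [[0,0,0,0,0,0,1.3],[0,0,0,0,0,0,2.0],[0,0,0,0,0,0,2.6],[0,0,0,0,0,0,2.6],[0,0,0,0,0,0,2.6]]

```text
t: 16.65
tcp_pos: [525.0, -46.2, 119.2]
ee_rot: [-0.0, 0.792, 0.611, -0.0]
ft_force: [-0.9, -0.9, -0.1]
width: 26.1
```

```bash
python3 -c "
from h import *; pose();cam('wrist','w14')"
```

```text
t 16.65 tcp [525.  -46.2 119.2] xdir deg 75.3 z [-0.  0. -1.] F [-0.9 -0.9 -0.1] T [-0.01 -0.05 -0.02] w 26.1 q [ 0.2   0.38 -0.21  1.94  0.1   0.83 -0.32]
```

View pics/w14.png

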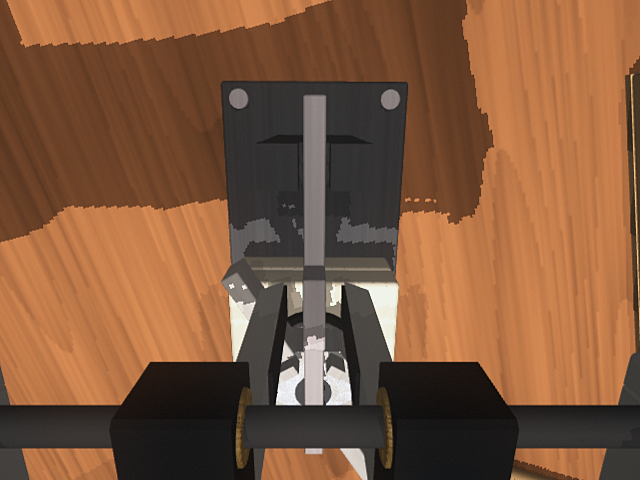

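Released: the bar lies along column 314, through the fork near row 160 and between the lugs near row 390, with the fingers clear on both sides. Lifting straight up.

Call:
carry_out:
  plan:
    - [[0,0,-1,0,0,0,2.6],[0,0,-2.5,0,0,0,2.6],[0,0,-4.5,0,0,0,2.6],[0,0,-4.5,0,0,0,2.6],[0,0,-3.5,0,0,0,2.6],[0,0,-1,0,0,0,2.6],[0,0,0,0,0,0,2.6],[0,0,0,0,0,0,2.6]]

```text
t: 17.5
tcp_pos: [524.6, -46.2, 288.3]
ee_rot: [-0.0, 0.792, 0.611, -0.0]
ft_force: [0.1, 0.2, 0.8]
width: 25.9
```

Run:
```python
from h import *
pose(); c=cam('wrist','w15'); cam('side','s15'); w=cloud(c); Q=w.reshape(-1,3); Q=Q[np.isfinite(Q[:,0])]
ax=np.array([509.2,-101.5]); a=np.radians(75.05); M=np.array([[np.cos(a),np.sin(a)],[-np.sin(a),np.cos(a)]])
C=np.c_[(Q[:,:2]-ax)@M.T,Q[:,2]]
T=C[(C[:,2]>118)&(C[:,2]<132)&(abs(C[:,0]-58)<40)&(abs(C[:,1])<25)]; print("tab",len(T),np.median(T,0),cv2.minAreaRect(T[:,:2].astype(np.float32)))
B=C[(C[:,2]>99)&(C[:,2]<109)&(C[:,0]>80)&(C[:,0]<155)&(abs(C[:,1])<7)]
for lo,hi in ((-35,-5),(-5,25),(80,105),(105,135),(135,152)):
    s=C[(C[:,2]>99)&(C[:,2]<109)&(C[:,0]>lo)&(C[:,0]<hi)&(abs(C[:,1])<4)]; print(lo,hi,len(s),np.median(s,0) if len(s) else None)
l=cv2.fitLine(B[:,:2].astype(np.float32),cv2.DIST_HUBER,0,.01,.01).ravel(); print(l)
F=C[(C[:,2]>106.5)&(C[:,2]<114)&(abs(C[:,0]-122)<15)&(abs(C[:,1])<30)]; print("cheeks z",np.median(F[:,2]))
```

```text
t 17.5 tcp [524.6 -46.2 288.3] xdir deg 75.3 z [-0.001  0.    -1.   ] F [0.1 0.2 0.8] T [-0.04 -0.03  0.07] w 25.9 q [ 0.22  0.19 -0.22  1.77  0.04  1.19 -0.27]
tab 488 [ 59.81725378  -0.37823056 125.04650789] ((59.080047607421875, -0.4216456413269043), (34.25483703613281, 9.329476356506348), 0.09377475827932358)
-35 -5 244 [-18.86678731  -0.21344698 106.35464239]
-5 25 276 [ 10.08945634  -0.13281313 105.85174957]
80 105 261 [ 92.68170178   0.16113257 104.55221434]
105 135 356 [121.04186144   0.21929971 104.12711096]
135 152 200 [ 1.43220323e+02 -7.09271779e-02  1.03742330e+02]
[9.9998850e-01 4.7974382e-03 1.1649315e+02 1.8370466e-01]
cheeks z 110.00744637801128
```

View pics/w15.png

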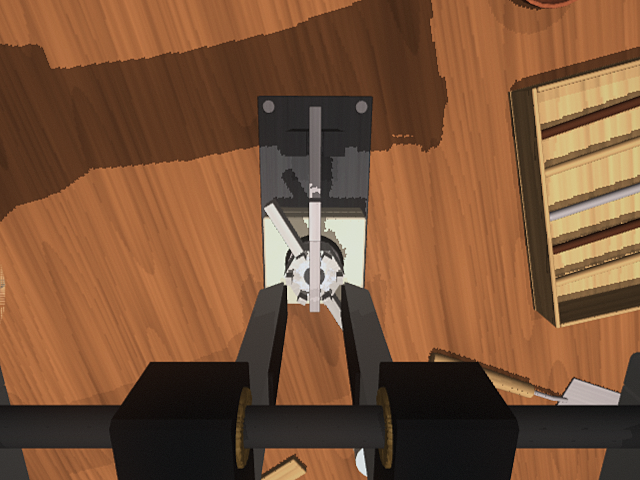

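View pics/s15.png

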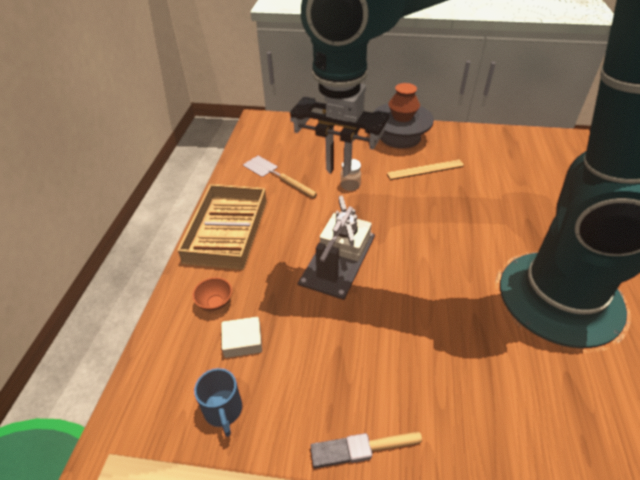

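```bash
python3 -c "
from h import *; print(ctrl.hand_in()); pose()"
```

```text
the job is handed in; nothing more can be done
None
the job is handed in; nothing more can be done
```

I screwed the nut down with both fingers pushing its arms, tightened it to the next slot alignment past the bite, and laid the locking bar through the nut slot and the keeper fork. The job was handed in at about 17.5 s of the 67 s allowed. It reported no verdict, so what follows are my own last measurements.

- **Clamping:** The nut turned about 138° in all, and the torque began to rise after about 88°. The final torque was about 0.41 N m while turning. That puts it 40 to 55° past the bite, or roughly 21 to 34 N (wanted 10 to 60 N). The force is inferred from the torque and angle, not measured directly.
- **Nut alignment:** The slot is about 1° short of the line to the keeper, which the 2 mm clearance on each side of the bar takes up.
- **Bar position:** Its middle is about 59 mm from the nut's axis and 0.4 mm off the line, parallel to it within 0.3°, tab up.
- **Bar on the floors:** Its underside is at about 98 to 99 mm in the nut and 96 to 97 mm in the fork, matching the expected floors of 98 and 96.7 mm. The tilt is about 1°, and it touched down with about 4 N.
- **Surroundings:** The gripper is lifted clear, and the bystanders in view look unmoved in the last pictures, judged by eye.

One check was weaker than the rest: the depth readings run about 0.8 mm low, so the heights are good to about 1 mm. Nothing disagreed with the required limits.

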